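# Hold the whetting block hard into the fence

## Robot

A 6-joint arm with a two-finger parallel gripper is mounted at the origin on the work surface. World frame = base frame: x ahead of the robot, y to its left, z up, the work surface at z = 0. Lengths are in m, angles in rad, forces in N, time in s.
With the tool pointing down it reaches from about 0.275 to 1 m from the base axis. Payload 8.4 kg.
Tool frame: the origin (TCP) lies between the finger pads; the fingertips stand 17 mm ahead of it and the grasp point (between the pads) lies 2 mm behind it; z points along the fingers, x is the direction in which the jaws open and shut, and the axes are right-handed (so a half turn about z gives the same grasp; the last joint's range is limited). The gripper opens to 85 mm and grips with 20 to 120 N. Pads are 22 mm wide; open, the fingers measure 114 mm over their backs; the gripper's body (76 mm by 85 mm) begins 54 mm behind the grasp point. The pads swing forward as they close: fully open they stand 13 mm farther back than shut.
Start: joints at [1.305, 0.353, 1.633, -0, 1.155, -0.002], TCP at [0.163, 0.603, 0.248] pointing down, gripper open.
Joint ranges: [-2.63, 2.63], [-0.92, 2.1], [0.06, 2.66], [-1.3, 4.44], [0, 2.69], [-3.02, 3.02]. Speed limits (rad/s): [2.22, 2.22, 2.79, 3.14, 3.14, 3.14].

## Interface

Orientations are given as a rotation vector (axis times angle).
In Python, from rig import r, optics gives the robot as it stands.
- The arm moves only by the tool carry_out, never from a script. Its argument "series" is text: rows parted by semicolons, each of 7 numbers parted by spaces: the shift along the tool's x, y, z in cm, then the turn, a rotation vector about the tool's x, y, z in rad, then the opening in per cent of the stroke, from 0 (shut) to 100 (fully open). In form: dx dy dz wx wy wz fingers; .... A call has 1 to 20 rows; each row shifts and turns the pose as measured when the row begins, along the tool's axes as they then stand; what a row does not reach is not made up. A row lasts 1/8 s, in which the tool goes at most 62.5 mm and 10.7 degrees, less where a joint would pass 70% of its speed; a pose out of reach is approached as far as the arm can. A call is refused whole if a number of a shift passes 6.25 or a number of a turn 0.188, either way. A call with a gripper value outside its range is refused whole. The fingers move at their own pace and stop on an object; "newtons" is the grip in N (left out, the last holds). Time passes only in rows, so rows that do not move let the fingers close. It gives the time, the measured TCP pose, the force and the opening at its end, in the units of the state.
- r.read_state(): the state, without advancing time (a new reading comes with each control period).
- optics.camera(name): name is "side" or "top" or "wrist"; returns a dict with "frame" (420x560x3 uint8, blue, green, red), "range_z" (420x560 float32, m along the optical axis (not along the pixel's ray), 0 where there is no reading), "K" (3x3 intrinsics, pixels), "pose" (4x4, takes a point from camera to world coordinates). Camera axes: x right, y down, z forward; pixel columns grow to the right and rows downward; lengths in m; the calibration is good to about 2 mm. A picture is of the moment at which its call begins.
- r.job_done(): hands the job in, once; it reports no verdict.
The state is a dict: "t": time; "q": joint angles; "qd": joint speeds; "effort": joint torques, N m; "eef_pos": TCP position; "tcp_rot": TCP orientation; "ft_force": force on the tool from outside, world axes, zero at the start; "ft_torque": the same for the moment, N m; "width": finger opening in m.
Only numpy, scipy, OpenCV 4.12 (cv2) and the standard library are available. Lean on these libraries where they do the work, as an engineer would, in place of code of your own. Each camera call takes 0.05 s, during which the arm holds its last target.

## Task

Lift the handled tin can off the iron whetting bed by its handle and stand it upright on the table beside the bed. Then lay the stone whetting block flat on the bed with one of its small ends square against the middle of the steel fence, and press it firmly into the corner with one diagonal push, down onto the bed and against the fence at once, as somebody is about to whet a chisel on it. Finish while still holding it pressed like that, do not let go; leave the tiles and the funnel where they lie.

Things in the scene. Friction and masses are not known exactly. Their poses are not given: they have to be found in the camera images.
- bed: Whetting bed: flat dark iron plate fixed to the table, 180 (x) x 180 (y) x 20 mm high. Origin: centre of its underside, at table height; its top is 20 mm above the table. Its x axis points towards the fence, roughly away from the robot. The fence stands along its +x edge. Bed and fence are planed and oiled (friction 0.2 to 0.4). Friction on the bed takes some of the push meant for the fence, so come up to the fence before bearing down hard.
- fence: Fence: steel bar fixed rigidly to the table along the bed's far edge, 20 mm thick (x) x 180 mm long (y) x 50 mm high, so it stands 30 mm above the bed top. A 6 mm thick foot runs behind it, to 45 mm behind the bar's middle. Origin: centre of the bar's underside, at table height. Its axes are parallel to the bed's: x points from the bed into the fence. Bed and fence are rigid and do not give.
- fence_face (a point): Point in the middle of the fence's face that looks to the bed, at the height of the bed top (20 mm above the table). Same axes as the fence: the whetting block's end must come against this face, its centre line within 25 mm of this point along y. Firmly held: over 5 N on the fence and over 9 N on the bed, its weight included; aim for 15 N forward and 10 N down beyond the weight.
- can: Tin water can, loose and empty, about 0.3 kg: round, 72 mm diameter, body 75 mm tall, with a rigid upright hoop handle over its mouth. Origin: centre of its underside; z up; the handle's bar lies along its y axis. At the start it stands on the bed.
- can_handle (a point): Middle of the can's handle bar: a round wooden bar of 14 mm diameter, along the can's y axis, 76 mm long of which 62 mm are free between the two uprights; its axis is 128 mm above the can's underside and 53 mm above the rim.
- whetstone: Whetting block: plain grey rectangular stone, loose, 120 (x) x 50 (y) x 40 mm high, 0.4 to 0.6 kg. Origin: centre of its underside; z up; x along its length. At the start it lies flat on the table to one side of the bed, the hexagon tile on the other side.
- square_a: Rust-red glazed square tile, loose, 100 x 100 x 12 mm, lying flat beyond the fence. Origin: centre of its underside. To be left alone.
- square_b: A second, equal rust-red square tile, also beyond the fence. Origin: centre of its underside. To be left alone.
- hexagon: Blue glazed hexagon tile, loose, 90 mm across the flats, 12 mm thick, lying flat beside the bed. Origin: centre of its underside. To be left alone.
- funnel: Small tin funnel standing mouth down, loose and light, 80 mm wide, 85 mm tall. Origin: centre of its mouth, on the table. To be left alone.
Things that resemble listed ones, but are neither listed nor needed, are in the scene too. Leave any red or turquoise look-alike of the can alone. Leave any turquoise look-alike of the whetstone alone.

How it is judged:
On the way, in this order (a step that is already met when the one before it is completed fails the run):
1. the can is lifted clear of the bed by the fingers (height (world z) of can above 0.03 m and contact force between can and the fingers above 0.5 N and contact force between can and bed below 0.05 N and angle between can's own z axis and vertical below 0.6 rad), for 0.1 s.
2. the can stands upright on the table beside the bed, released (height (world z) of can below 0.006 m and angle between can's own z axis and vertical below 0.1 rad and horizontal distance between can and bed below 0.4 m and contact force between can and the fingers below 0.05 N and contact force between can and bed below 0.05 N and linear speed of can below 0.02 m/s), for 0.2 s.
At the end, for the whole second after the job is handed in: Can upright (0.1 rad), still, released, on the table within 0.4 m of the bed. Whetting block flat on the bed (0.05 rad), square to the fence (0.06 rad), within 25 mm of its middle, held still by the robot through the last second, over 5 N on the fence and over 9 N on the bed (all of step 2 and contact force between whetstone and fence above 5 N and contact force between whetstone and bed above 9 N and (contact force between whetstone and the fingers above 3 N or contact force between whetstone and the arm above 3 N) and angle between whetstone's own z axis and vertical below 0.05 rad and angle between the x axis of whetstone and the x axis of fence, either way round below 0.06 rad and y of whetstone in the frame of fence_face between -0.025 and 0.025 m and height (world z) of whetstone between 0.016 and 0.025 m and linear speed of whetstone below 0.02 m/s); the arm keeps its last pose, push and grip.
It fails at once if square_a is shifted by more than 20 mm (distance of square_a from where it was at the start of the episode above 0.02 m).
It fails at once if square_b is shifted by more than 20 mm (distance of square_b from where it was at the start of the episode above 0.02 m).
It fails at once if hexagon is shifted by more than 20 mm (distance of hexagon from where it was at the start of the episode above 0.02 m).
It fails at once if funnel is shifted by more than 20 mm (distance of funnel from where it was at the start of the episode above 0.02 m).
It fails at once if the can is tipped over (angle between can's own z axis and vertical above 0.9 rad).
It also fails if it takes over 64 s, if anything falls off the work surface, if the arm or the gripper's body presses on something with over 40 N, if the wrist force passes 120 N, or if a joint passes its speed limit or range.

## Working session

There is one attempt and no reset: what is moved stays moved. The work goes in short steps, Python scripts to look and compute and a tool call to move; the robot and the scene stay as the last step left them, time stands still between calls to the robot, and variables do not carry over. Pictures are saved under pics/ and viewed, and the job is handed in when it is done.

Besides the shell and the picture viewer there is one more tool, called after "Request:" as name(argument=value, ...) on one line, values as JSON. carry_out: Moves the arm, as the interface text tells. Its arguments: {"type":"object","properties":{"series":{"type":"string"},"newtons":{"type":"number"}},"required":["series"]}

```bash
ls; mkdir -p pics; cat > h.py <<'E'
import numpy as np, cv2
from scipy.spatial.transform import Rotation as R
from rig import r, optics
def snap(n,f):
    c=optics.camera(n); cv2.imwrite('pics/%s.png'%f,c['frame']); np.savez('pics/%s.npz'%f,**c); return c
def pts(c):
    d=c['range_z']; K=c['K']; v,u=np.mgrid[:d.shape[0],:d.shape[1]]
    P=np.stack([(u-K[0,2])/K[0,0]*d,(v-K[1,2])/K[1,1]*d,d],-1)
    W=P@c['pose'][:3,:3].T+c['pose'][:3,3]; W[d==0]=np.nan; return W
def ray(c,u,v,z):
    K=c['K']; p=np.array([(u-K[0,2])/K[0,0],(v-K[1,2])/K[1,1],1.])
    w=c['pose'][:3,:3]@p; o=c['pose'][:3,3]; return o+w*(z-o[2])/w[2]
E
python3 - <<'E'
from h import *
print(r.read_state())
for n in ['top','side','wrist']:
    c=snap(n,n+'0'); print(n,c['K'].tolist(),c['pose'].round(3).tolist())
E
```

```text
pics
{'t': 0.0, 'q': array([ 1.30456944e+00,  3.53674911e-01,  1.63415505e+00, -4.33111385e-05,
        1.15517600e+00, -2.40446009e-03]), 'qd': array([ 0.00010379, -0.00086487, -0.00028754,  0.0003298 , -0.00079042,
        0.00028628]), 'effort': array([ 3.40493971e-03, -6.05254984e+01, -3.42078710e+01,  2.95556601e-04,
        9.24028252e-03, -4.78422703e-05]), 'eef_pos': array([0.1628775 , 0.60292906, 0.24753599]), 'tcp_rot': array([ 2.49360408e+00,  1.90944001e+00, -1.72767533e-03]), 'ft_force': array([-0.44502577,  0.43066361,  0.45576875]), 'ft_torque': array([0.01660938, 0.03653847, 0.02060865]), 'width': 0.08508392013987601}
top [[512.5299789166695, 0.0, 270.3678414921587], [0.0, 512.5299789166695, 204.44805277144525], [0.0, 0.0, 1.0]] [[0.018, -0.998, 0.059, 0.437], [-1.0, -0.02, -0.017, -0.072], [0.019, -0.059, -0.998, 1.535], [0.0, 0.0, 0.0, 1.0]]
side [[430.82239359903105, 0.0, 284.1796143137882], [0.0, 430.82239359903105, 205.81157294259577], [0.0, 0.0, 1.0]] [[0.679, -0.4, 0.616, -0.17], [-0.734, -0.375, 0.566, -0.72], [0.004, -0.836, -0.548, 0.732], [0.0, 0.0, 0.0, 1.0]]
wrist [[355.1162315495452, 0.0, 277.8287398783279], [0.0, 355.1162315495452, 204.03051464904698], [0.0, 0.0, 1.0]] [[0.261, 0.926, 0.272, 0.094], [0.965, -0.25, -0.074, 0.622], [-0.0, 0.282, -0.959, 0.373], [0.0, 0.0, 0.0, 1.0]]
```

View pics/top0.png

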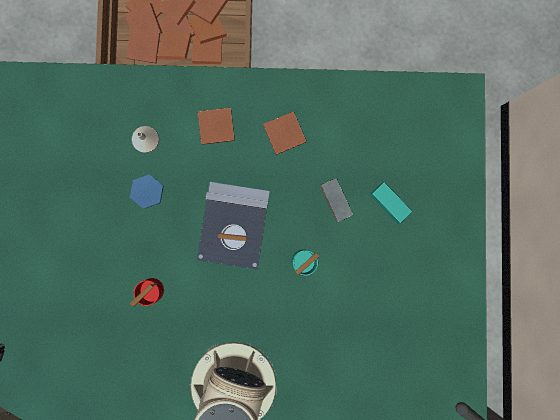

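View pics/side0.png

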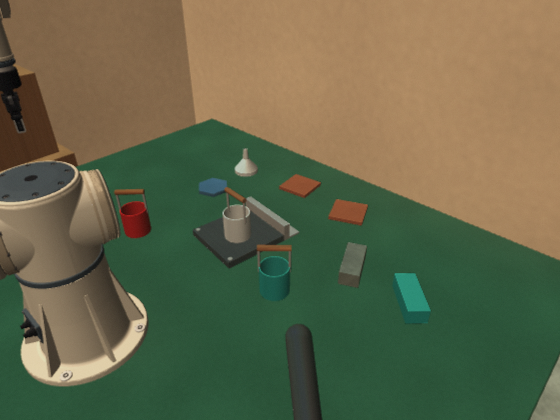

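View pics/wrist0.png

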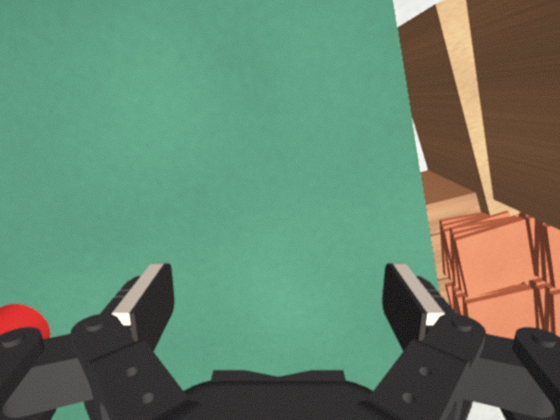

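Top view: white can on the bed at about (233,237) with its handle across at (232,237); the bed spans (198–268, 185–268) with the fence along row ~195; the grey whetstone is at (337,200), the turquoise decoys at (306,262) and (391,203), the red decoy at (149,292), the hexagon at (147,191). Measuring these next.

```bash
cat > m.py <<'E'
from h import *
def load(f):
    return dict(np.load('pics/%s.npz'%f))
def rect(W,m):
    p=W[m&np.isfinite(W[...,2])][:, :2].astype(np.float32)
    (cx,cy),(a,b),ang=cv2.minAreaRect(p*1000); return round(cx,1),round(cy,1),round(a,1),round(b,1),round(ang,1),len(p)
E
python3 - <<'E'
from m import *
c=load('top0'); W=pts(c); f=c['frame']; hsv=cv2.cvtColor(f,cv2.COLOR_BGR2HSV)
def show(n,u0,u1,v0,v1,cond):
    m=np.zeros(f.shape[:2],bool); m[v0:v1,u0:u1]=True; m&=cond
    k,l,s,ce=cv2.connectedComponentsWithStats(m.astype(np.uint8))
    if k<2: print(n,'none');return
    i=1+np.argmax(s[1:,4]); mm=l==i
    z=W[...,2][mm]; print(n,'px',ce[i].round(1),'z',np.nanpercentile(z,[5,50,95]).round(4),rect(W,mm))
    # plane-cast contour rect
    cs,_=cv2.findContours(mm.astype(np.uint8),0,1); cc=max(cs,key=cv2.contourArea)[:,0]
    zz=np.nanmedian(z); p=np.array([ray(c,*q,zz)[:2] for q in cc],np.float32)*1000
    print('   ray',cv2.minAreaRect(p))
H,S,V=[hsv[...,i].astype(int) for i in range(3)]
Z=W[...,2]
print('table z',np.nanmedian(Z[300:330,200:400]))
green=(H>55)&(H<95)&(S>100)
show('stone',315,360,170,230,(S<60))
show('fence top',195,275,175,215,(S<60)&(Z>0.04)&(Z<0.06))
show('bed',190,275,195,275,(Z>0.012)&(Z<0.03)&~green)
show('handle',205,260,220,255,(H<20)&(S>80))
show('can rim',205,260,215,260,(Z>0.08)&(Z<0.11))
show('turq',290,325,240,285,(H>80)&(H<95)&(S>130)&(V>120))
show('red',130,170,270,310,((H<8)|(H>170))&(S>150))
show('hex',125,170,165,215,(H>100)&(H<125))
E
```

```text
table z 0.00031070715516801073
stone px [336.  199.6] z [0.0196 0.0396 0.045 ] (547.7, -294.9, 121.2, 58.2, 25.4, 753)
   ray ((544.4169921875, -289.8869934082031), (119.63052368164062, 56.185272216796875), 25.29041862487793)
fence top px [236.3 199.9] z [0.0441 0.0497 0.0557] (537.3, 0.7, 179.2, 20.6, 82.4, 433)
   ray ((537.066162109375, 0.7601242065429688), (179.20606994628906, 20.32357406616211), 82.3556137084961)
bed px [231.4 233.9] z [0.0148 0.0204 0.0261] (438.4, 14.6, 180.5, 180.4, 82.3, 3424)
   ray ((438.52838134765625, 14.16015625), (179.80398559570312, 180.3104705810547), 82.29117584228516)
handle px [231.8 236.7] z [0.1487 0.1539 0.158 ] (430.5, 5.4, 75.6, 13.1, 85.1, 133)
   ray ((430.5435485839844, 5.382408142089844), (75.85518646240234, 13.035082817077637), 85.05561065673828)
can rim px [233.3 228.1] z [0.0882 0.0944 0.1004] (452.2, 4.9, 67.8, 28.1, 86.3, 46)
   ray ((452.184326171875, 4.949106216430664), (67.42160034179688, 28.13129234313965), 86.30005645751953)
turq px [300.9 258.1] z [-0.0018  0.0049  0.0761] (373.4, -188.7, 38.9, 68.6, 42.1, 222)
   ray ((372.2161865234375, -191.512451171875), (33.571407318115234, 71.55000305175781), 45.73984909057617)
red px [149.  291.4] z [0.0009 0.026  0.1227] (270.0, 246.4, 69.9, 70.9, 19.1, 510)
   ray ((266.2857971191406, 251.35760498046875), (72.38850402832031, 86.44999694824219), 19.448205947875977)
hex px [146.1 191.2] z [0.0061 0.0118 0.0175] (561.0, 271.7, 100.7, 89.6, 51.7, 796)
   ray ((560.4283447265625, 270.9001159667969), (89.757568359375, 100.59767150878906), 19.85108757019043)
```

```bash
python3 - <<'E'
from m import *
c=load('top0')
cv2.imwrite('pics/topz.png',cv2.resize(c['frame'][165:285,190:365],None,fx=4.5,fy=4.5,interpolation=cv2.INTER_CUBIC))
c=load('side0')
cv2.imwrite('pics/sidez.png',cv2.resize(c['frame'][165:295,185:385],None,fx=4,fy=4,interpolation=cv2.INTER_CUBIC))
E
python3 - <<'E'
from m import *
c=load('side0'); W=pts(c); f=c['frame']; hsv=cv2.cvtColor(f,cv2.COLOR_BGR2HSV)
H,S,V=[hsv[...,i].astype(int) for i in range(3)]
Z=W[...,2]; ok=np.isfinite(Z)
box=lambda x0,x1,y0,y1:(W[...,0]>x0)&(W[...,0]<x1)&(W[...,1]>y0)&(W[...,1]<y1)
m=ok&box(.38,.48,-.05,.06)&(Z>.138)
p=W[m]; print('handle side n',len(p),p.mean(0).round(4),p.min(0).round(4),p.max(0).round(4), rect(W,m))
m=ok&box(.45,.65,-.38,-.22)&(Z>.034)&(Z<.05)
print('stone side',rect(W,m),np.median(Z[m]))
m=ok&box(.48,.60,-.12,.12)&(Z>.042)&(Z<.06)
print('fence side',rect(W,m),np.median(Z[m]))
t=load('top0'); W=pts(t);Z=W[...,2]
for th in (.03,.034):
  m=np.isfinite(Z)&(W[...,0]>.45)&(W[...,0]<.65)&(W[...,1]>-.38)&(W[...,1]<-.22)&(Z>th)&(Z<.06)
  print('stone top',rect(W,m))
# triangulate bar ends by two views: side handle ends
E
```

```text
handle side n 137 [0.4305 0.001  0.1547] [ 0.4224 -0.0344  0.1382] [0.4406 0.0422 0.1609] (431.4, 3.9, 77.0, 14.7, 86.5, 137)
stone side (546.7, -293.1, 123.4, 50.1, 25.4, 704) 0.043818299750573886
fence side (539.8, -0.0, 182.8, 25.2, 81.6, 401) 0.05348042478898307
stone top (544.6, -292.6, 120.3, 52.3, 24.6, 706)
stone top (544.7, -292.7, 119.4, 51.5, 26.0, 679)
```

View pics/topz.png

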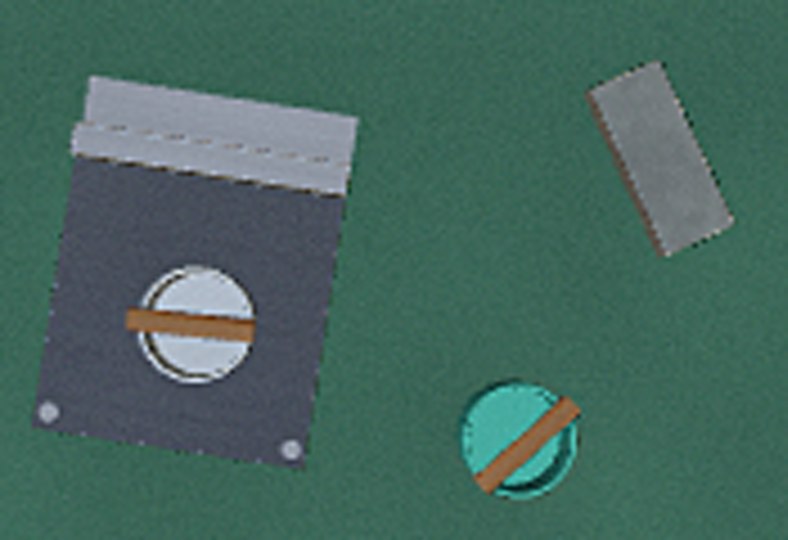

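Request:
carry_out(series="-1.5 6 0 0 0 0.1 100;-1.5 6 0 0 0 0.1 100;-1.5 6 0 0 0 0.107 100;-1.5 6 0 0 0 0.107 100;-1.5 5.5 0 0 0 0.107 100;-1.5 5.5 0 0 0 0.107 100")

```text
t: 0.9
eef_pos: [0.4214, 0.3525, 0.2462]
tcp_rot: [2.968, 1.028, -0.001]
ft_force: [1.8, -1.0, -0.6]
width: 0.0855
```

The zoomed view confirms the white can's bar at zoom (190,326) and the stone centred at (660,158). Going on to hover above the can.

Request:
carry_out(series="-1.5 4.6 0 0 0 0.094 100;-1.5 4.5 0 0 0 0.094 100;-1.5 4.4 0 0 0 0.094 100;-1.5 4.3 0 0 0 0.094 100;-1.5 4.1 0 0 0 0.094 100;-1.5 4 0 0 0 0.094 100;-1.5 3.9 0 0 0 0.094 100;-1.5 3.8 0 0 0 0.094 100;0 0 0 0 0 0 100")

```text
t: 2.02
eef_pos: [0.4197, -0.0086, 0.2456]
tcp_rot: [3.134, -0.184, -0.0]
ft_force: [0.1, 1.2, -0.1]
width: 0.0854
```

```bash
cat >> h.py <<'E'
def need(x,y,z,yaw):
    s=r.read_state(); A=R.from_rotvec(s['tcp_rot']); X=A.as_matrix()
    y0=np.degrees(np.arctan2(X[1,0],X[0,0]))
    d=X.T@(np.array([x,y,z])-s['eef_pos'])*100
    Y=np.radians(yaw); T=np.array([[np.cos(Y),np.sin(Y),0],[np.sin(Y),-np.cos(Y),0],[0,0,-1]])
    w=R.from_matrix(X.T@T).as_rotvec()
    print('t',round(s['t'],2),'pos',s['eef_pos'].round(4),'yaw',y0.round(2),'tilt',X[:,2].round(4),'F',s['ft_force'].round(2),'w',round(s['width'],4)); print('need cm',d.round(2),'turn',w.round(4))
E
python3 - <<'E'
from h import *
need(.4305,.0045,.25,-5)
snap('wrist','wrist1')
E
```

```text
t 2.02 pos [ 0.4197 -0.0086  0.2456] yaw -6.72 tilt [-3.0e-04 -1.9e-03 -1.0e+00] F [ 0.06  1.18 -0.05] w 0.0854
need cm [ 0.92 -1.42 -0.44] turn [ 0.0019  0.0001 -0.03  ]
```

View pics/wrist1.png

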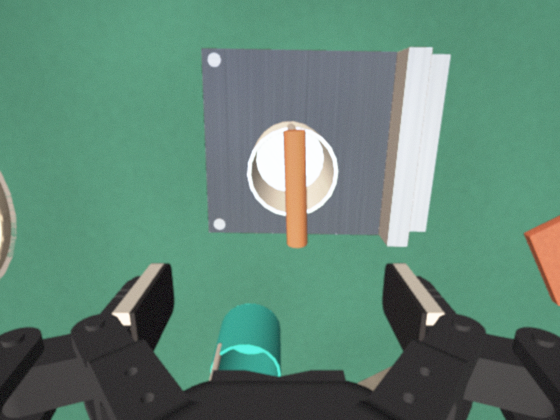

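The wrist view shows the white can at (292,168) with the bar from (294,131) to (297,247), between the jaws. Getting the second-view estimate of it.

```bash
python3 - <<'E'
from m import *
c=load('wrist1'); f=c['frame']; hsv=cv2.cvtColor(f,cv2.COLOR_BGR2HSV); W=pts(c)
m=np.zeros(f.shape[:2],bool); m[125:255,275:315]=1; m&=(hsv[...,0]<20)&(hsv[...,1]>130)&(hsv[...,2]>90)
print(np.nanpercentile(W[...,2][m],[5,50,95]),rect(W,m&(W[...,2]>.13)))
cc=np.argwhere(m)[:,::-1]
p=np.array([ray(c,*q,.150)[:2] for q in cc],np.float32)*1000; print(cv2.minAreaRect(p))
m=(W[...,2]>.04)&(W[...,2]<.06)&(W[...,0]>.48)&(W[...,0]<.6)&(abs(W[...,1])<.12); print('fence',rect(W,m))
m=(W[...,2]>.012)&(W[...,2]<.028)&(W[...,0]>.32)&(W[...,0]<.53)&(abs(W[...,1])<.13); print('bed',rect(W,m))
E
```

```text
[0.15109616 0.15338723 0.15516744] (433.1, 6.5, 75.0, 12.7, 85.3, 1477)
((432.9832458496094, 5.826725006103516), (76.84077453613281, 12.677924156188965), 85.3150634765625)
fence (539.2, 1.1, 179.8, 21.1, 82.3, 4996)
bed (440.5, 14.5, 180.5, 180.8, 82.3, 28246)
```

Request:
carry_out(series="1.1 -1.5 0 0 0 -0.03 100;0 0 3 0 0 0 100;0 0 3 0 0 0 100;0 0 2.5 0 0 0 100;0 0 1 0 0 0 100;0 0 0 0 0 0 100", newtons=40)

```text
t: 2.82
eef_pos: [0.4414, 0.0152, 0.1489]
tcp_rot: [-3.139, 0.107, -0.01]
ft_force: [-0.1, 0.6, 0.3]
width: 0.0857
```

```bash
python3 - <<'E'
from h import *
need(.432,.0055,.146,-4.9)
snap('wrist','wrist2')
E
```

```text
t 2.83 pos [0.4414 0.0152 0.1489] yaw -3.9 tilt [ 6.2e-03  9.0e-04 -1.0e+00] F [-0.13  0.6   0.35] w 0.0857
need cm [-0.88  1.04  0.29] turn [-0.0013 -0.0061  0.0175]
```

View pics/wrist2.png

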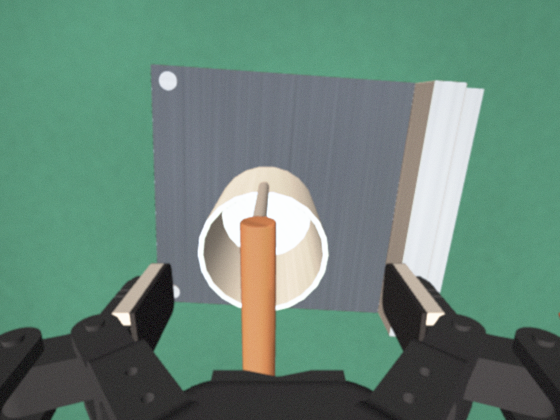

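Request:
carry_out(series="-0.9 1 0.3 0 0 0.017 100;0 0 0 0 0 0 100;0 0 0 0 0 0 100")

```text
t: 3.25
eef_pos: [0.4327, 0.0052, 0.148]
tcp_rot: [-3.137, 0.135, -0.016]
ft_force: [-0.4, 0.0, -0.4]
width: 0.0855
```

```bash
python3 - <<'E'
from h import *
need(.432,.0055,.146,-4.9)
E
```

```text
t 3.25 pos [0.4327 0.0052 0.148 ] yaw -4.94 tilt [ 1.040e-02  9.000e-04 -9.999e-01] F [-0.38  0.02 -0.35] w 0.0855
need cm [-0.07 -0.02  0.2 ] turn [-0.0018 -0.0103 -0.0007]
```

Request:
carry_out(series="-0.1 0 0.2 0 -0.01 0 100;0 0 0 0 0 0 0;0 0 0 0 0 0 0;0 0 0 0 0 0 0;0 0 0 0 0 0 0;0 0 0 0 0 0 0;0 0 0 0 0 0 0;0 0 0 0 0 0 0", newtons=60)

```text
t: 4.25
eef_pos: [0.4323, 0.0052, 0.1464]
tcp_rot: [-3.137, 0.136, -0.002]
ft_force: [-0.6, -1.2, 0.9]
width: 0.0122
```

Gripped at about 12–13 mm, which fits the 14 mm bar. Lifting.

Request:
carry_out(series="0 0 -1 0 0 0 0;0 0 -2 0 0 0 0;0 0 -2 0 0 0 0;0 0 -2 0 0 0 0;0 0 0 0 0 0 0;0 0 0 0 0 0 0")

```text
t: 5.0
eef_pos: [0.4301, 0.0052, 0.2188]
tcp_rot: [-3.137, 0.136, 0.004]
ft_force: [0.8, 0.4, -2.6]
width: 0.012
```

```bash
python3 - <<'E'
from h import *
need(.42,.215,.2,-4.9)
snap('side','side1')
E
```

```text
t 5.0 pos [0.4301 0.0052 0.2188] yaw -4.96 tilt [-0.0026  0.002  -1.    ] F [ 0.78  0.35 -2.65] w 0.012
need cm [ -2.81 -20.81   1.92] turn [-0.0018  0.0027 -0.0011]
```

View pics/side1.png

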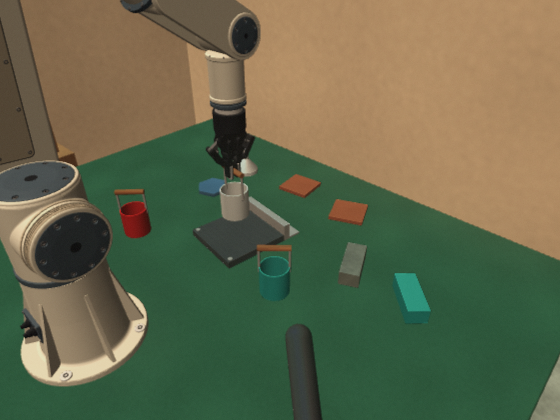

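The can hangs upright in the gripper at (234,200), clear of the bed. Moving it left.

Request:
carry_out(series="-0.2 -1.5 0 0 0 0 0;-0.3 -2.5 0 0 0 0 0;-0.3 -2.5 0 0 0 0 0;-0.3 -2.5 0 0 0 0 0;-0.3 -2.5 0 0 0 0 0;-0.3 -2.5 0 0 0 0 0;-0.3 -2.5 0 0 0 0 0;-0.2 -1.5 0 0 0 0 0;-0.1 -1 0 0 0 0 0;0 0 0 0 0 0 0;0 0 0 0 0 0 0")

```text
t: 6.42
eef_pos: [0.4184, 0.2075, 0.2132]
tcp_rot: [3.138, -0.137, -0.022]
ft_force: [-0.0, -1.0, -2.4]
width: 0.0122
```

```bash
python3 - <<'E'
from h import *
need(.42,.215,.13,-4.9)
E
```

```text
t 6.42 pos [0.4184 0.2075 0.2132] yaw -5.0 tilt [-1.370e-02  2.000e-04 -9.999e-01] F [-0.01 -0.97 -2.42] w 0.0122
need cm [ 0.21 -0.77  8.31] turn [ 0.001   0.0137 -0.0017]
```

Request:
carry_out(series="0.2 -0.8 1.5 0 0.014 0 0;0 0 2 0 0 0 0;0 0 2 0 0 0 0;0 0 1.3 0 0 0 0;0 0 0.5 0 0 0 0;0 0 0 0 0 0 0;0 0 0 0 0 0 0")

```text
t: 7.3
eef_pos: [0.4229, 0.2126, 0.1397]
tcp_rot: [3.138, -0.144, 0.006]
ft_force: [0.2, 0.8, -2.9]
width: 0.0122
```

```bash
python3 - <<'E'
from h import *
need(.42,.215,.1264,-4.9)
E
```

```text
t 7.3 pos [0.4229 0.2126 0.1397] yaw -5.26 tilt [ 3.5e-03 -5.0e-04 -1.0e+00] F [ 0.23  0.79 -2.9 ] w 0.0122
need cm [-0.31 -0.22  1.33] turn [ 0.0002 -0.0036 -0.0063]
```

Request:
carry_out(series="0 0 0.8 0 -0.003 0 0;0 0 0.3 0 0 0 0;0 0 0.1 0 0 0 0;0 0 0 0 0 0 0;0 0 0 0 0 0 0")

```text
t: 7.92
eef_pos: [0.4235, 0.213, 0.1277]
tcp_rot: [-3.138, 0.144, -0.003]
ft_force: [-0.2, 0.1, -2.6]
width: 0.0124
```

```bash
python3 - <<'E'
from h import *
need(.42,.215,.1264,-4.9)
E
```

```text
t 7.92 pos [0.4235 0.213  0.1277] yaw -5.25 tilt [ 1.8e-03  6.0e-04 -1.0e+00] F [-0.23  0.09 -2.62] w 0.0124
need cm [-0.36 -0.17  0.13] turn [-0.0007 -0.0017 -0.0061]
```

Request:
carry_out(series="0 0 0.1 0 0 0 0;0 0 0.1 0 0 0 0;0 0 0 0 0 0 0;0 0 0 0 0 0 0")

```text
t: 8.43
eef_pos: [0.4244, 0.2132, 0.1265]
tcp_rot: [-3.137, 0.143, -0.006]
ft_force: [0.3, -0.3, -2.1]
width: 0.012
```

Request:
carry_out(series="0 0 0.15 0 0 0 0;0 0 0 0 0 0 0;0 0 0 0 0 0 0")

```text
t: 8.8
eef_pos: [0.4253, 0.2135, 0.1266]
tcp_rot: [-3.136, 0.143, -0.009]
ft_force: [0.0, -0.4, -2.6]
width: 0.0121
```

```bash
python3 - <<'E'
from m import *
c=snap('side','side2'); W=pts(c)
need(.42,.215,.1264,-4.9)
Z=W[...,2]
m=(abs(W[...,0]-.425)<.06)&(abs(W[...,1]-.213)<.06)&(Z>-.01)
v=np.argwhere(m); print(v.min(0),v.max(0)); 
cv2.imwrite('pics/s2z.png',cv2.resize(c['frame'][150:270,120:300],None,fx=4,fy=4))
E
```

```text
t 8.85 pos [0.4252 0.2135 0.1265] yaw -5.23 tilt [ 0.0055  0.0017 -1.    ] F [ 0.53 -0.7   0.4 ] w 0.0123
need cm [-0.54 -0.1   0.01] turn [-0.0022 -0.0053 -0.0058]
[ 30 138] [229 216]
```

View pics/s2z.png

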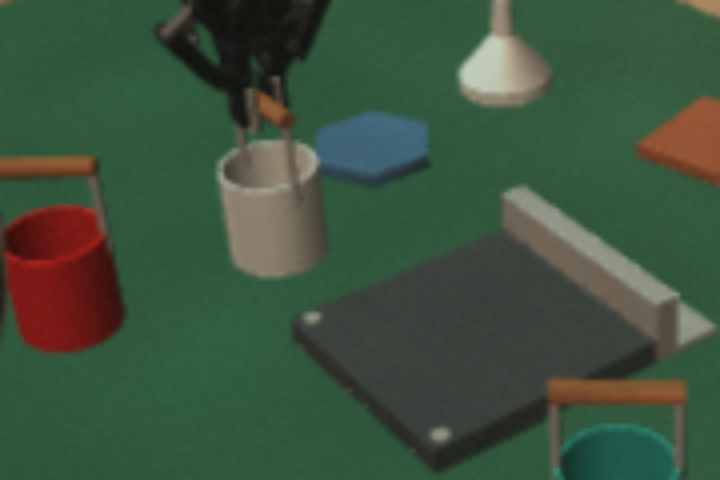

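The can (zoom 272,205) stands at the table, in line with the force dropping to ~0. Releasing and rising.

Request:
carry_out(series="0 0 0 0 0 0 30;0 0 0 0 0 0 60;0 0 0 0 0 0 100;0 0 0 0 0 0 100;0 0 0 0 0 0 100;0 0 0 0 0 0 100;0 0 -2 0 0 0 100;0 0 -3 0 0 0 100;0 0 -3 0 0 0 100;0 0 -2 0 0 0 100;0 0 0 0 0 0 100")

```text
t: 10.22
eef_pos: [0.4244, 0.2132, 0.2288]
tcp_rot: [-3.137, 0.143, -0.007]
ft_force: [0.5, 0.5, -0.9]
width: 0.0859
```

```bash
python3 - <<'E'
from m import *
c=snap('side','side3'); W=pts(c)
need(.546,-.2925,.22,-64.5)
cv2.imwrite('pics/s3z.png',cv2.resize(c['frame'][130:310,120:400],None,fx=2.7,fy=2.7))
E
```

```text
t 10.28 pos [0.4239 0.2129 0.2279] yaw -5.23 tilt [ 3.e-03  6.e-04 -1.e+00] F [-0.58 -0.5   0.41] w 0.0858
need cm [16.77 49.22  0.79] turn [-0.0023 -0.0022  1.0345]
```

View pics/s3z.png

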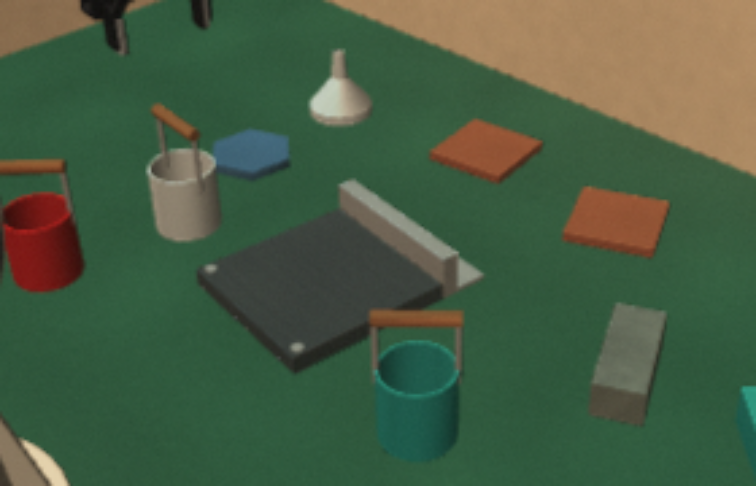

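White can stands free at (185,195) in the zoom, everything else untouched. Moving to the stone.

Request:
carry_out(series="1 3 0 0 0 0 100;1.7 5 0 0 0 0 100;1.7 5 0 0 0 0 100;1.7 5 0 0 0 0 100;1.7 5 0 0 0 0 100;1.7 5 0 0 0 0 100;1.7 5 0 0 0 0 100;1.7 5 0 0 0 0 100;1.5 4.5 0 0 0 0 100;0.7 2 0 0 0 0 100;0 0 0 0 0 0.15 100;0 0 0 0 0 0.17 100;0 0 0 0 0 0.17 100;0 0 0 0 0 0.17 100;0 0 0 0 0 0.17 100;0 0 0 0 0 0.15 100;0 0 0 0 0 0 100")

```text
t: 12.4
eef_pos: [0.5281, -0.252, 0.2044]
tcp_rot: [2.677, -1.638, -0.042]
ft_force: [0.9, -0.1, -0.5]
width: 0.0852
```

```bash
python3 - <<'E'
from m import *
need(.546,-.2925,.22,-64.5)
c=snap('wrist','wrist3'); W=pts(c); Z=W[...,2]
m=np.isfinite(Z)&(abs(W[...,0]-.546)<.1)&(abs(W[...,1]+.2925)<.1)&(Z>.03)&(Z<.06)
k,l,s,ce=cv2.connectedComponentsWithStats(m.astype(np.uint8)); print(s)
i=1+np.argmax(s[1:,4]); print(rect(W,l==i),np.median(Z[l==i]),ce[i])
E
```

```text
t 12.4 pos [ 0.5281 -0.252   0.2044] yaw -62.91 tilt [-0.0243  0.0114 -0.9996] F [ 0.87 -0.06 -0.47] w 0.0852
need cm [ 4.38  0.28 -1.65] turn [0.0167 0.021  0.0279]
[[     0      0    560    420 226842]
 [   302    113     71    141   8358]]
(547.3, -292.0, 120.0, 50.2, 25.4, 8358) 0.039778624923015954 [335.20985882 181.45226131]
```

View pics/wrist3.png

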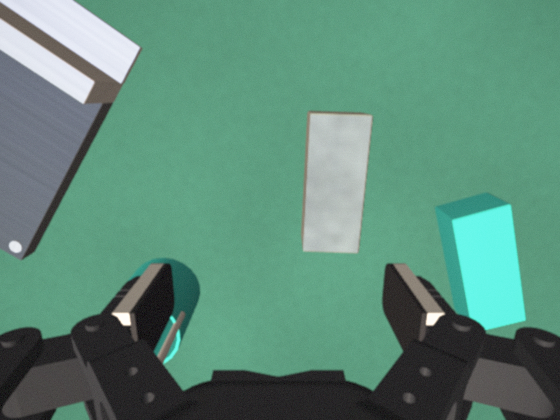

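Stone top centred at (335,181), between the jaws' line; the turquoise block to its right (480,260) needs a clearance check.

```bash
python3 - <<'E'
from m import *
for n in('wrist3','top0'):
    c=load(n); W=pts(c); f=c['frame']; hsv=cv2.cvtColor(f,cv2.COLOR_BGR2HSV)
    m=(hsv[...,0]>80)&(hsv[...,0]<95)&(hsv[...,1]>110)&(hsv[...,2]>100)&(W[...,1]<-.32)&(W[...,2]>.02)
    print(n,rect(W,m))
    a=np.radians(-64.6); e=np.array([np.cos(a),np.sin(a)]); g=np.array([-e[1],e[0]])
    d=W[m][:,:2]-[.5465,-.2922]; s=d@e; u=d@g
    for lo,hi in((-60,-40),(-40,-15),(-15,15),(15,40)):
        k=(u*1000>lo)&(u*1000<hi)
        if k.any(): print(lo,hi,'min along jaw',s[k].min())
need(.5465,-.2922,.1,-64.6)
E
```

```text
wrist3 (542.7, -453.5, 120.9, 50.6, 44.7, 7889)
-60 -40 min along jaw 0.10632243806224032
-40 -15 min along jaw 0.10135621774113644
-15 15 min along jaw 0.12695231033692927
top0 (540.0, -455.1, 121.0, 52.3, 45.5, 701)
-60 -40 min along jaw 0.10580360564696992
-40 -15 min along jaw 0.1021706986319515
-15 15 min along jaw 0.13910186428543714
t 12.45 pos [ 0.5281 -0.2521  0.2044] yaw -62.8 tilt [-0.0243  0.0115 -0.9996] F [-0.08  0.65  0.02] w 0.0849
need cm [ 4.63  0.03 10.35] turn [0.0167 0.0211 0.0316]
```

Plenty of room. First levelling, aligning and coming down to 0.1.

Request:
carry_out(series="1 0 0 0.017 0.021 0.03 100;1.8 0 2 0 0 0 100;1.6 0 2.5 0 0 0 100;0.3 0 2.5 0 0 0 100;0 0 2 0 0 0 100;0 0 0 0 0 0 100;0 0 0 0 0 0 100")

```text
t: 13.32
eef_pos: [0.5513, -0.2982, 0.1122]
tcp_rot: [-2.662, 1.667, -0.015]
ft_force: [0.4, 0.2, 0.6]
width: 0.0857
```

```bash
python3 - <<'E'
from m import *
need(.5465,-.2922,.026,-64.6)
E
```

```text
t 13.32 pos [ 0.5513 -0.2982  0.1122] yaw -64.13 tilt [ 0.0085 -0.0043 -1.    ] F [0.37 0.25 0.57] w 0.0857
need cm [-0.81  0.22  8.61] turn [-0.0059 -0.0076  0.0083]
```

Request:
carry_out(series="-0.8 0.2 0 -0.006 -0.008 0.008 100;0 0 2 0 0 0 100;0 0 2 0 0 0 100;0 0 2 0 0 0 100;0 0 1 0 0 0 100;0 0 0 0 0 0 100;0 0 0 0 0 0 100")

```text
t: 14.2
eef_pos: [0.5467, -0.2914, 0.0401]
tcp_rot: [-2.656, 1.677, -0.005]
ft_force: [0.2, -0.4, 0.8]
width: 0.0854
```

```bash
python3 - <<'E'
from m import *
need(.5465,-.2922,.024,-64.6)
E
```

```text
t 14.2 pos [ 0.5467 -0.2914  0.0401] yaw -64.54 tilt [ 0.0028 -0.0013 -1.    ] F [ 0.22 -0.44  0.84] w 0.0854
need cm [0.06 0.05 1.61] turn [-0.0019 -0.0024  0.001 ]
```

Request:
carry_out(series="0 0 1 0 0 0 100;0 0 0.5 0 0 0 100;0 0 0 0 0 0 100;0 0 0 0 0 0 100;0 0 0 0 0 0 0;0 0 0 0 0 0 0;0 0 0 0 0 0 0;0 0 0 0 0 0 0;0 0 0 0 0 0 0;0 0 0 0 0 0 0;0 0 0 0 0 0 0", newtons=100)

```text
t: 15.58
eef_pos: [0.548, -0.2922, 0.026]
tcp_rot: [-2.656, 1.677, -0.01]
ft_force: [-0.2, 0.5, 0.5]
width: 0.0485
```

```bash
python3 - <<'E'
from m import *
need(.5465,-.2922,.024,-64.6)
snap('wrist','wrist4')
E
```

```text
t 15.57 pos [ 0.548  -0.2922  0.026 ] yaw -64.55 tilt [ 0.0058 -0.003  -1.    ] F [-0.17  0.49  0.51] w 0.0485
need cm [-0.06  0.14  0.2 ] turn [-0.004  -0.0052  0.001 ]
```

View pics/wrist4.png

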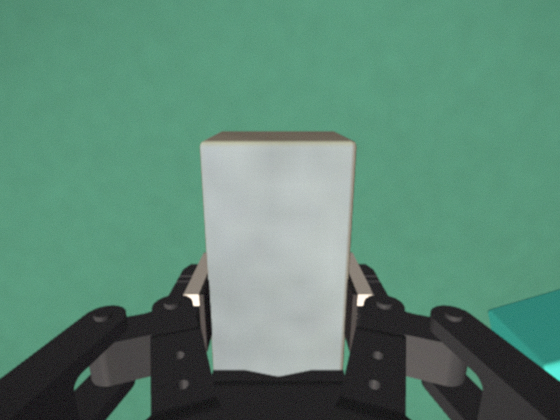

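Stone gripped squarely, its top filling (203–355, 142–372). Lifting, turning and carrying over the bed.

Request:
carry_out(series="0 0 -1 0 0 0 0;0 0 -2.5 0 0 0 0;0 0 -3 0 0 0 0;0 0 -3 0 0 0 0;0 0 -2 0 0 0 0;0 0 0 0 0 0.1 0;0 0 0 0 0 0.12 0;0 0 0 0 0 0.12 0;0 0 0 0 0 0.12 0;0 0 0 0 0 0.1 0;0 0 0 0 0 0 0;0 0 0 0 0 0 0")

```text
t: 17.12
eef_pos: [0.5427, -0.2892, 0.1458]
tcp_rot: [2.072, -2.361, -0.004]
ft_force: [0.0, -0.0, -3.7]
width: 0.0487
```

```bash
python3 - <<'E'
from m import *
need(.4537,.0124,.14,-97.7)
E
```

```text
t 17.12 pos [ 0.5427 -0.2892  0.1458] yaw -97.47 tilt [-0.0019  0.0013 -1.    ] F [ 0.01 -0.01 -3.72] w 0.0487
need cm [-28.75  12.74   0.63] turn [0.0021 0.001  0.0041]
```

Request:
carry_out(series="-1.5 0.7 0 0 0 0 0;-2.7 1.2 0 0 0 0 0;-2.7 1.2 0 0 0 0 0;-2.7 1.2 0 0 0 0 0;-2.7 1.2 0 0 0 0 0;-2.7 1.2 0 0 0 0 0;-2.7 1.2 0 0 0 0 0;-2.7 1.2 0 0 0 0 0;-2.4 1.1 0 0 0 0 0;-1.5 0.6 0 0 0 0 0;0 0 0 0 0 0 0;0 0 0 0 0 0 0")

```text
t: 18.62
eef_pos: [0.4579, -0.0206, 0.147]
tcp_rot: [2.088, -2.347, -0.007]
ft_force: [0.7, -0.1, -2.6]
width: 0.0486
```

```bash
python3 - <<'E'
from m import *
need(.4537,.0124,.07,-97.7)
c=snap('wrist','wrist5')
E
```

```text
t 18.62 pos [ 0.4579 -0.0206  0.147 ] yaw -96.67 tilt [-0.0031  0.0032 -1.    ] F [ 0.74 -0.08 -2.6 ] w 0.0486
need cm [-3.21  0.78  7.72] turn [0.0034 0.0028 0.0179]
```

View pics/wrist5.png

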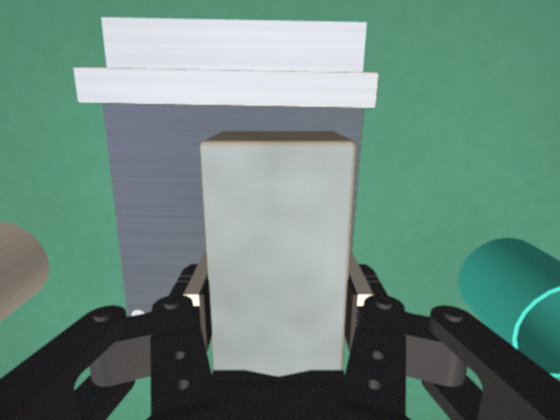

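Fence top spans (75–378, 68–107) just ahead of the stone's end (row ~135). Measuring the fence and stone again together from this view.

```bash
cat > w.py <<'E'
from m import *
import sys
def rel(name):
    c=snap('wrist',name); W=pts(c); s=r.read_state(); z0=s['eef_pos'][2]-.026
    Z=W[...,2]; near=(abs(W[...,0]-.45)<.2)&(abs(W[...,1])<.15)
    fm=near&(Z>.044)&(Z<.056)&(W[...,0]>.5)
    k,l,st,ce=cv2.connectedComponentsWithStats(fm.astype(np.uint8)); i=1+np.argmax(st[1:,4]); fr=rect(W,l==i)
    sm=near&(abs(Z-z0-.04)<.008); 
    k,l,st,ce=cv2.connectedComponentsWithStats(sm.astype(np.uint8)); i=1+np.argmax(st[1:,4]); sr=rect(W,l==i)
    print('fence',fr,'stone',sr,'stone top z',np.median(Z[l==i]))
E
python3 - <<'E'
from w import *
rel('wrist6')
E
```

```text
fence (539.5, 2.1, 180.5, 20.1, 82.3, 10561) stone (472.7, -21.9, 76.3, 89.7, 83.3, 34979) stone top z 0.1606476706832015
```

Request:
carry_out(series="-1 0.3 0 0 0 0.017 0;-1.2 0.3 1.5 0 0 0 0;-0.8 0 2 0 0 0 0;0 0 2 0 0 0 0;0 0 1 0 0 0 0;0 0 0 0 0 0 0;0 0 0 0 0 0 0")

```text
t: 19.6
eef_pos: [0.4563, 0.0096, 0.0775]
tcp_rot: [2.064, -2.367, -0.007]
ft_force: [-0.2, -0.9, -4.3]
width: 0.0487
```

```bash
python3 - <<'E'
from w import *
need(.4537,.0124,.047,-97.7)
rel('wrist7')
E
```

```text
t 19.6 pos [0.4563 0.0096 0.0775] yaw -97.83 tilt [-0.0035  0.0029 -1.    ] F [-0.22 -0.88 -4.27] w 0.0487
need cm [-0.24  0.29  3.05] turn [ 0.0039  0.0024 -0.0023]
fence (539.6, 1.7, 180.5, 20.2, 82.3, 23259) stone (471.1, 7.9, 76.2, 89.5, 82.1, 34973) stone top z 0.09114816851897099
```

View pics/wrist7.png

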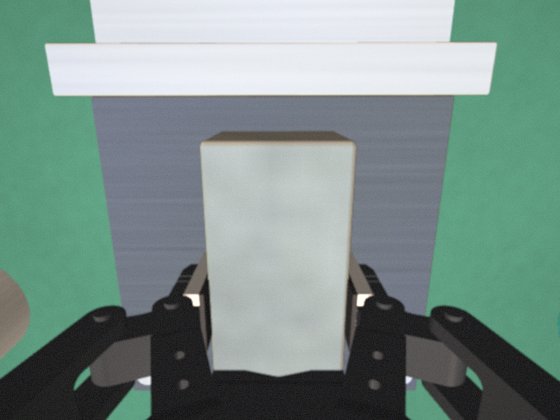

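Stone end is ~12 mm off the fence face, aligned (offset ~3 mm of 25 allowed). Lowering.

Request:
carry_out(series="-0.1 0.2 1 0.004 0.002 0 0;0 0 1 0 0 0 0;0 0 0.4 0 0 0 0;0 0 0 0 0 0 0;0 0 0 0 0 0 0")

```text
t: 20.27
eef_pos: [0.4551, 0.0109, 0.0528]
tcp_rot: [-2.063, 2.367, -0.002]
ft_force: [0.2, 0.7, -3.4]
width: 0.0482
```

```bash
python3 - <<'E'
from w import *
need(.4537,.0124,.046,-97.7)
E
```

```text
t 20.27 pos [0.4551 0.0109 0.0528] yaw -97.84 tilt [ 2.6e-03  3.0e-04 -1.0e+00] F [ 0.2   0.65 -3.4 ] w 0.0482
need cm [-0.13  0.16  0.68] turn [-0.0025  0.0006 -0.0025]
```

Request:
carry_out(series="0 0 0.3 -0.002 0 0 0;0 0 0.2 0 0 0 0;0 0 0 0 0 0 0;0 0 0 0 0 0 0")

```text
t: 20.78
eef_pos: [0.4555, 0.0109, 0.0478]
tcp_rot: [-2.063, 2.367, -0.001]
ft_force: [0.3, -0.1, -3.6]
width: 0.0485
```

Request:
carry_out(series="0 0 0.1 0 0 0 0;0 0 0 0 0 0 0;0 0 0 0 0 0 0")

```text
t: 21.15
eef_pos: [0.4556, 0.0109, 0.0468]
tcp_rot: [-2.063, 2.367, -0.001]
ft_force: [-0.1, -0.2, -4.7]
width: 0.0487
```

Request:
carry_out(series="0 0 0.1 0 0 0 0;0 0 0 0 0 0 0")

```text
t: 21.4
eef_pos: [0.4557, 0.0109, 0.0462]
tcp_rot: [-2.063, 2.367, -0.001]
ft_force: [0.2, -0.7, -2.4]
width: 0.0484
```

Request:
carry_out(series="0 0 0.1 0 0 0 0;0 0 0 0 0 0 0")

```text
t: 21.65
eef_pos: [0.4559, 0.0109, 0.0463]
tcp_rot: [-2.063, 2.367, -0.002]
ft_force: [-0.6, -0.9, -3.9]
width: 0.0489
```

Near touch-down. Forward to the fence gently.

Request:
carry_out(series="0 -0.3 0 0 0 0 0;0 -0.3 0 0 0 0 0;0 -0.2 0 0 0 0 0;0 0 0 0 0 0 0")

```text
t: 22.15
eef_pos: [0.4645, 0.0098, 0.0461]
tcp_rot: [-2.063, 2.367, -0.001]
ft_force: [-0.4, 0.1, 0.6]
width: 0.0488
```

Request:
carry_out(series="0 -0.2 0 0 0 0 0;0 0 0 0 0 0 0")

```text
t: 22.4
eef_pos: [0.4667, 0.0094, 0.0461]
tcp_rot: [-2.063, 2.366, -0.002]
ft_force: [1.0, -0.5, -2.2]
width: 0.0486
```

Request:
carry_out(series="0 -0.2 0 0 0 0 0;0 0 0 0 0 0 0")

```text
t: 22.65
eef_pos: [0.4689, 0.0092, 0.0461]
tcp_rot: [-2.063, 2.366, -0.002]
ft_force: [0.5, -1.2, -1.5]
width: 0.0489
```

Request:
carry_out(series="0 -0.2 0 0 0 0 0;0 0 0 0 0 0 0")

```text
t: 22.9
eef_pos: [0.4704, 0.0089, 0.0461]
tcp_rot: [-2.064, 2.367, -0.001]
ft_force: [-2.1, 0.6, -0.5]
width: 0.0487
```

Request:
carry_out(series="0 -0.2 0 0 0 0 0;0 0 0 0 0 0 0")

```text
t: 23.15
eef_pos: [0.4704, 0.0089, 0.0462]
tcp_rot: [2.064, -2.367, -0.004]
ft_force: [0.7, -0.2, 1.4]
width: 0.0489
```

At the fence (x stopped at 0.4704). A zero row drops the push, so the last row must hold it; probing the stiffness.

Request:
carry_out(series="0 -0.5 0 0 0 0 0;0 -0.5 0 0 0 0 0")

```text
t: 23.4
eef_pos: [0.4705, 0.0087, 0.0459]
tcp_rot: [2.055, -2.356, -0.026]
ft_force: [-21.5, 8.0, 29.1]
width: 0.0482
```

Request:
carry_out(series="0 -0.5 0.3 0 0 0 0;0 -0.5 0.3 0 0 0 0")

```text
t: 23.65
eef_pos: [0.4708, 0.0087, 0.0451]
tcp_rot: [2.044, -2.346, -0.048]
ft_force: [-35.7, 7.9, 91.0]
width: 0.0488
```

```bash
python3 - <<'E'
from w import *
need(.4704,.0089,.046,-97.7)
for i in range(3):
  optics.camera('side'); print(r.read_state()['ft_force'].round(2), r.read_state()['t'])
E
```

```text
t 23.65 pos [0.4708 0.0087 0.0451] yaw -97.87 tilt [-0.0421  0.0042 -0.9991] F [-35.72   7.87  91.01] w 0.0488
need cm [-0.01  0.05 -0.09] turn [ 0.0423 -0.0016 -0.003 ]
[-32.17   6.3   76.48] 23.7
[-32.45   7.11  76.27] 23.75
[-32.53   7.59  76.35] 23.8
```

Very stiff, and the tool has pitched a little. Easing off at once and levelling.

Request:
carry_out(series="0 0.1 -0.1 0 0 0 0;0 0 0 0.02 0 0 0;0 0 0 0.02 0 0 0;0 0 0 0 0 0 0")

```text
t: 24.3
eef_pos: [0.4701, 0.0089, 0.0469]
tcp_rot: [-2.063, 2.369, -0.004]
ft_force: [-2.5, 0.8, 9.3]
width: 0.0484
```

```bash
python3 - <<'E'
from w import *
need(.4704,.0089,.046,-97.7)
rel('wrist8')
c=snap('side','side8')
cv2.imwrite('pics/s8z.png',cv2.resize(c['frame'][130:310,120:400],None,fx=2.7,fy=2.7))
E
```

```text
t 24.3 pos [0.4701 0.0089 0.0469] yaw -97.89 tilt [ 0.0017 -0.0016 -1.    ] F [-2.47  0.77  9.32] w 0.0484
need cm [-0.   -0.03  0.09] turn [-0.0019 -0.0014 -0.0034]
fence (538.8, 1.7, 180.7, 21.5, 82.3, 33752) stone (484.2, 7.5, 76.2, 89.8, 82.2, 35036) stone top z 0.06203508447328544
```

View pics/wrist8.png

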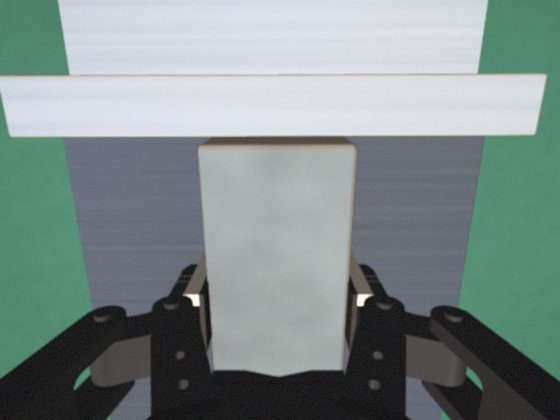

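View pics/s8z.png

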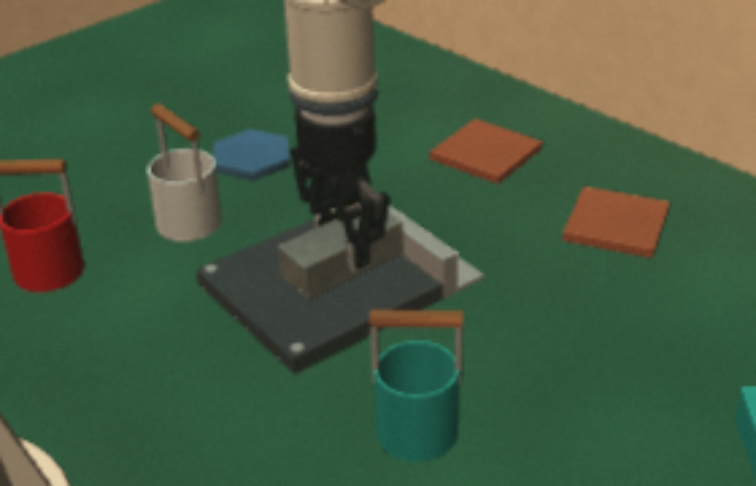

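The stone lies against the fence (stone end at row ~140, fence edge row 135). Checking its flatness with a plane fit on its top face.

```bash
cat >> w.py <<'E'
def flat(n):
    c=load(n); W=pts(c)
    Q=W[155:360:2,220:335:2].reshape(-1,3); Q=Q[np.isfinite(Q[:,2])]
    A=np.c_[Q[:,:2]-Q[:,:2].mean(0),np.ones(len(Q))]; k=np.linalg.lstsq(A,Q[:,2],rcond=None)[0]
    ex=np.array([.991,-.134]); ey=np.array([.134,.991])
    B=W[180:330,390:440].reshape(-1,3); B=B[(B[:,2]>.01)&(B[:,2]<.03)]
    kb=np.linalg.lstsq(np.c_[B[:,:2]-B[:,:2].mean(0),np.ones(len(B))],B[:,2],rcond=None)[0] if len(B)>50 else np.zeros(3)
    print(n,'slope fwd %.4f lat %.4f z %.4f'%(k[:2]@ex,k[:2]@ey,k[2]),'bed',(kb[:2]@ex).round(4),kb[2].round(4))
E
python3 - <<'E'
from w import *
flat('wrist7');flat('wrist8'); flat('wrist4')
E
```

```text
wrist7 slope fwd -0.0069 lat 0.0080 z 0.0912 bed 0.0003 0.0198
wrist8 slope fwd 0.0299 lat 0.0032 z 0.0621 bed 0.0004 0.0198
wrist4 slope fwd 0.0010 lat 0.0020 z 0.0398 bed 0.0 0.0
```

The stone rotated ~0.03 rad in the grip under that push (slope 0.030, top 0.062 instead of 0.060). I'll let it settle flat, regrip level, and push in one milder row.

Request:
carry_out(series="0 0 0 0 0 0 75;0 0 0 0 0 0 75;0 0 0 0 0 0 75;0 0 0 0 0 0 75;0 0 0 0 0 0 75")

```text
t: 25.02
eef_pos: [0.4715, 0.0088, 0.0465]
tcp_rot: [-2.062, 2.367, -0.007]
ft_force: [-0.4, 0.4, -0.1]
width: 0.064
```

```bash
python3 - <<'E'
from w import *
need(.4695,.0089,.046,-97.75)
rel('wrist9'); flat('wrist9')
E
```

```text
t 25.02 pos [0.4715 0.0088 0.0465] yaw -97.9 tilt [ 0.0047 -0.0019 -1.    ] F [-0.38  0.38 -0.06] w 0.064
need cm [0.02 0.2  0.05] turn [-0.0049 -0.0012 -0.0026]
fence (539.1, 1.9, 181.3, 21.0, 82.3, 33429) stone (485.2, 7.2, 50.5, 88.5, 82.2, 32464) stone top z 0.05979307939853676
wrist9 slope fwd 0.0007 lat 0.0010 z 0.0598 bed 0.0008 0.0198
```

Flat (0.001 rad), square (0.1°), top at 0.0598. Regripping.

Request:
carry_out(series="0 0.1 0 -0.005 0 0 75;0 0 0 0 0 0 0;0 0 0 0 0 0 0;0 0 0 0 0 0 0;0 0 0 0 0 0 0;0 0 0 0 0 0 0")

```text
t: 25.82
eef_pos: [0.4705, 0.0089, 0.047]
tcp_rot: [2.063, -2.368, 0.001]
ft_force: [0.1, -0.8, 0.9]
width: 0.0485
```

Request:
carry_out(series="0 -0.2 0 0 0 0 0")

```text
t: 25.95
eef_pos: [0.4709, 0.0088, 0.0469]
tcp_rot: [2.061, -2.367, -0.003]
ft_force: [-11.3, 4.9, 14.8]
width: 0.0487
```

Request:
carry_out(series="0 -0.2 0 0 0 0 0")

```text
t: 26.08
eef_pos: [0.4709, 0.0088, 0.0469]
tcp_rot: [2.059, -2.365, -0.007]
ft_force: [-10.0, 2.2, 13.9]
width: 0.0486
```

```bash
python3 - <<'E'
from w import *
rel('wrist10'); flat('wrist10')
need(.4705,.0089,.046,-97.75)
E
```

```text
fence (539.2, 1.8, 181.3, 20.7, 82.3, 33673) stone (485.1, 7.4, 76.2, 89.8, 82.1, 34562) stone top z 0.05980032285053174
wrist10 slope fwd 0.0002 lat 0.0006 z 0.0598 bed 0.0002 0.0198
t 26.12 pos [0.4709 0.0088 0.0469] yaw -97.91 tilt [-7.9e-03 -6.0e-04 -1.0e+00] F [-8.83  2.7  11.47] w 0.0484
need cm [-0.    0.04  0.09] turn [ 0.0078 -0.0016 -0.0027]
```

Flat at −9 N/+11 N. Now the final diagonal push row, more forward.

Request:
carry_out(series="0 -0.4 -0.05 0 0 0 0")

```text
t: 26.25
eef_pos: [0.4709, 0.0087, 0.047]
tcp_rot: [2.056, -2.36, -0.016]
ft_force: [-16.4, 6.3, 14.0]
width: 0.0481
```

```bash
python3 - <<'E'
from w import *
rel('wrist11'); flat('wrist11')
need(.4705,.0089,.046,-97.75)
for i in range(3):
  optics.camera('side'); print(r.read_state()['ft_force'].round(2), r.read_state()['t'])
E
```

```text
fence (539.3, 1.8, 181.1, 20.6, 82.3, 33783) stone (484.8, 7.3, 75.9, 90.5, 82.3, 34546) stone top z 0.05985812401651417
wrist11 slope fwd -0.0011 lat 0.0007 z 0.0599 bed 0.0008 0.0198
t 26.3 pos [0.471  0.0087 0.047 ] yaw -97.89 tilt [-0.016  -0.     -0.9999] F [-15.46   5.07  14.63] w 0.0484
need cm [-0.01  0.05  0.1 ] turn [ 0.0158 -0.0022 -0.0024]
[-14.22   4.95  15.23] 26.35
[-13.95   4.81  15.2 ] 26.4
[-14.65   4.47  14.24] 26.45
```

Forces steady (about 15 N forward, 15 N down), stone flat. One slightly stronger forward row for margin against bed friction.

Request:
carry_out(series="0 -0.5 -0.1 0 0 0 0")

```text
t: 26.58
eef_pos: [0.471, 0.0087, 0.0474]
tcp_rot: [2.052, -2.355, -0.026]
ft_force: [-18.8, 8.0, 15.4]
width: 0.0485
```

```bash
python3 - <<'E'
from w import *
rel('wrist12'); flat('wrist12')
need(.4705,.0089,.046,-97.75)
c=snap('side','side12')
cv2.imwrite('pics/s12z.png',cv2.resize(c['frame'][130:310,120:400],None,fx=2.7,fy=2.7))
for i in range(5):
  optics.camera('side'); s=r.read_state();print(s['ft_force'].round(2), s['t'],s['eef_pos'].round(4))
E
```

```text
fence (539.4, 1.7, 180.8, 20.5, 82.1, 33855) stone (485.3, 7.2, 76.2, 89.8, 82.5, 34510) stone top z 0.06011128479101732
wrist12 slope fwd -0.0076 lat -0.0018 z 0.0601 bed 0.0001 0.0198
t 26.62 pos [0.471  0.0087 0.0474] yaw -97.87 tilt [-2.530e-02  7.000e-04 -9.997e-01] F [-17.84   7.16  15.73] w 0.0485
need cm [-0.02  0.05  0.14] turn [ 0.0252 -0.0027 -0.0022]
[-18.26   6.84  15.03] 26.725 [0.471  0.0087 0.0474]
[-16.84   6.8   16.05] 26.775 [0.4709 0.0087 0.0474]
[-16.79   6.42  15.37] 26.825 [0.471  0.0087 0.0474]
[-17.23   6.61  14.49] 26.875 [0.471  0.0087 0.0474]
[-18.02   6.43  14.69] 26.925 [0.471  0.0087 0.0474]
```

View pics/s12z.png

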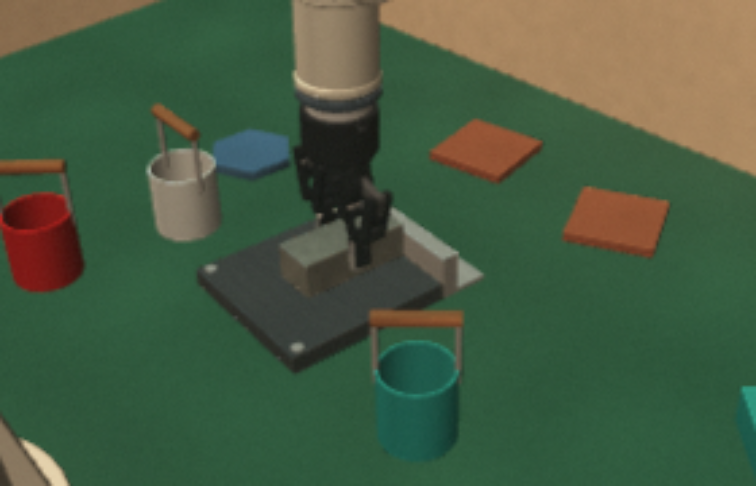

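Steady: about 18 N forward, 15 N down beyond the weight, stone slope 0.008 rad, still. The can stands at (185,195) and the tiles and funnel are undisturbed. Handing in.

```bash
python3 - <<'E'
from h import *
r.job_done(); print(r.read_state()['ft_force'])
E
```

```text
the job is handed in; nothing more can be done
the job is handed in; nothing more can be done
```

I lifted the can off the bed by its handle and stood it on the table left of the bed, at about (0.42, 0.21). Then I laid the stone on the bed with one end against the middle of the fence and handed in while still pressing it, at about 27 s of the 64 s allowed.

**Last checks**
- **Push:** about 18 N forward and 15 N down beyond the weight, steady over 0.3 s. These are wrist readings; allowing for friction, I estimate at least 10 N on the fence and 13 N on the bed.
- **Stone:** forward slope about 0.008 rad, square to the fence within about 0.5°, roughly 3 mm off the fence's middle, with its top at 0.060 m.
- **Other things:** in the side view the can is upright and free. The hexagon and both square tiles look undisturbed. The funnel was hidden by the arm in that last view; it was in place earlier.

**What went wrong**
- My first push was too hard. It peaked at about 91 N vertically and pitched the stone about 0.03 rad in the grip.
- I eased off, let the stone settle flat, gripped it again and pushed more gently. That left the tool leaning about 0.025 rad at the end.
- The wrist and top cameras disagreed by about 2 mm in x.

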